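# Pin and close the hinged feed-bowl collar

### The job

Join the two halves of the timber collar that keeps the feed bowl from being tipped: stand the loose half upright on the bench, well open, with its hinge knuckle in line over the fixed half's knuckle, and let go of it; then take the hinge pin from its block and push it down through both knuckles until it is fully home. Then swing the loose half shut round the bowl until its free end meets the fixed half, leaving the bowl and everything else on the bench where they are.

Things in the scene. Friction and masses are not known exactly. Their poses are not given: they have to be found in the camera images.
- gate_grip (a point): Loose half collar: half octagon of 12 mm light timber, 54 mm high, standing on the bench, 0.22 kg, sides about 62 mm long. Point: centre of its middle side, half-way up; grip here across the 12 mm. z up; x square to this side towards the hollow; y along it, away from the knuckle. Knuckle axis at x +74, y -98 mm, free end at x +72.5, y +74, octagon centre at x +74, y 0.
- gate_knuckle (a point): Centre of the top of the loose half's steel knuckle, an upright tube 30 mm across with a 14 mm hole, 26 mm tall; top flush with the board's top, bottom 28 mm above the board's lower edge, so that it passes just over the fixed knuckle while the board stands on the bench. Axes as gate_grip.
- gate_end (a point): Middle of the end face of the loose half's free end, opposite the knuckle, 27 mm up. Same axes as gate_grip.
- fixed_knuckle (a point): Centre of the top of the fixed half's steel knuckle, an upright tube 30 mm across with a 14 mm hole, 26.5 mm tall, standing on the bench. Axes as collar_centre.
- fixed_end (a point): Middle of the end face of the fixed half's other end, 27 mm up, which the free end of the loose half meets when shut (about 3 mm gap when square, less when pushed). Axes as collar_centre.
- collar_centre (a point): Centre of the collar, 27 mm above the bench. The fixed half (a like half octagon, screwed down) stands on its +x side; the loose half closes it on the -x side, axes then parallel. z up. Fixed knuckle axis at x 0, y -98 mm; fixed end at x +1.5, y +74. From above the loose half opens counter-clockwise about the knuckle; 40 to 65 degrees is well open. It slides and stays where left.
- pin_grip (a point): Hinge pin: steel shank 10 mm across, 50 mm long, its last 9 mm tapering to 3 mm, under a round wooden handle 26 mm across, 52 mm tall; 0.07 kg. Upright in its block, handle up, z up. Point: centre of the handle, half-way up; shoulder 26 mm below, tip 76 mm below. Fully home, the shoulder rests on the loose half's knuckle, 54 mm above the bench.
- pin_shoulder (a point): Centre of the underside of the pin's handle, where the shank begins.
- pin_block: Dark wooden block 64 x 64 mm, 62 mm high, fixed to the bench, with one upright hole 16 mm wide that holds the pin; origin at the centre of its underside.
- bowl: Speckled white ceramic feed bowl, 110 mm across, 50 mm high, standing on the bench inside the collar; origin at the centre of its underside. Leave it there.
- scoop: Green plastic scoop, about 160 mm long and 30 mm high, on the bench; leave it. Origin under its cup.
- chew_ball: Woven willow ball, 62 mm across, on the bench; leave it. Origin at its underside.
- comb: Flat stainless steel comb, 170 x 31 mm, 6 mm thick, on the bench; leave it.
- spring_clip: Small steel spring clip, 50 x 20 mm, about 20 mm high, on the bench; leave it.
Things that resemble listed ones, but are neither listed nor needed, are in the scene too. What is shaped like the part that bears gate_grip but green or turquoise is not meant.

How it is judged:
By the outcome, as a careful person would: the job done as asked, in the order asked, and still so for the second after the job is handed in, with the robot touching nothing.
It also fails if it takes over 72 s, if anything falls off the work surface, if the arm or the gripper's body presses on something with over 40 N, if the wrist force passes 120 N, or if a joint passes its speed limit or range.

### The arm

A 6-joint arm with a two-finger parallel gripper is mounted at the origin on the work surface. World frame = base frame: x ahead of the robot, y to its left, z up, the work surface at z = 0. Lengths are in m, angles in rad, forces in N, time in s.
With the tool pointing down it reaches from about 0.3 to 0.875 m from the base axis. Payload 6.4 kg.
Tool frame: the origin (TCP) lies between the finger pads; the fingertips stand 8 mm ahead of it and the grasp point (between the pads) lies 11 mm behind it; z points along the fingers, y is the direction in which the jaws open and shut (so a half turn about z gives the same grasp; the last joint's range is limited). The gripper opens to 85 mm and grips with 20 to 120 N. Pads are 22 mm wide; open, the fingers measure 114 mm over their backs; the gripper's body (76 mm by 85 mm) begins 54 mm behind the grasp point. The pads swing forward as they close: fully open they stand 13 mm farther back than shut.
Start: joints at [1.14, 0.181, 1.607, -0, 1.354, -0.206], TCP at [0.128, 0.561, 0.239] pointing down, gripper open.
Joint ranges: [-2.99, 2.99], [-0.89, 2.07], [0.3, 2.58], [-1.14, 4.28], [0, 2.63], [-3.12, 3.12]. Speed limits (rad/s): [2.57, 2.57, 3.01, 3.14, 3.14, 3.14].

### API

Orientations are given as a unit quaternion [x, y, z, w].
In Python, from cell import r gives the robot as it stands. The module is installed in compiled form; this text tells all that it offers.
- The arm moves only by the shell command python3 -m crank 'ROWS'. ROWS is JSON, a list of rows, each a list of 3 entries, a list of its own where there are three numbers: the turn, a rotation vector about the tool's x, y, z in units of 6 degrees (1.0 is 6 degrees), then the shift along the tool's x, y, z in units of 60 mm (1.0 is 60 mm), then the gripper's target within -1 to 1 (fully open at 1, half-way at 0, shut at -1). A call has 1 to 8 rows; each row is the pose to reach, as a shift and turn from the pose measured when the call began, along the tool's axes at that moment; what a row does not reach only later rows make up. A row lasts 1/8 s, in which the tool goes at most 62.5 mm and 10.7 degrees, less where a joint would pass 70% of its speed; a pose out of reach is approached as far as the arm can. A call with a gripper value outside its range is refused whole. The fingers move at their own pace and stop on an object; the grip force is fixed at half the most. Time passes only in rows, so rows that repeat a pose let the fingers close. It gives the time, the measured TCP pose, the force and the opening at its end, in the units of the state.
- r.observe(): the state, without advancing time (a new reading comes with each control period).
- r.get_image(name): name is "scene" or "top"; returns (picture, depth): 480x640x3 uint8, red, green, blue; 480x640 float32, m along the optical axis (not along the pixel's ray), 0 where there is no reading.
- r.get_calibration(name): a dict with "mtx" (3x3 intrinsics, pixels), "k1" (the pictures are not rectified: a ray, as slopes to the right and down, at radius r is drawn at 1 + k1 r^2 times it, then the intrinsics apply), "rvec" (rotation vector, rad) and "tvec" (3), from world to camera coordinates, as OpenCV has them. Camera axes: x right, y down, z forward; pixel columns grow to the right and rows downward; lengths in m; the calibration is good to about 2 mm. A picture is of the moment at which its call begins. get_calibration takes no time and is no camera call.
- r.hand_in(): hands the job in, once; it reports no verdict.
Trained networks look in the newest picture that a camera, given by its name, has taken for a name from the list of things; names that differ only in an ending like _2 or _b are one class to them, and where a whole thing is asked for, a point or a joint stands for the part that bears it (a point fixed in the world has none). Each returns a list of dicts, best first, with "conf" (0 to 1); they miss things now and then, are a little off and sometimes report something else, mostly with a low value. They report only what shows in the picture. A call takes as long as a camera call. They do not tell look-alikes from the thing itself.
- r.recognise(camera, target): "xy" ([column, row] in pixels, amid what is visible of it).
- r.place_of(camera, target): "xy" ([column, row] in pixels: a listed point, or the origin of a listed thing).
The state is a dict: "time": time; "joints": joint angles; "joint_vel": joint speeds; "joint_torque": joint torques, N m; "eef_pos": TCP position; "tool_rot": TCP orientation; "ft_force": force on the tool from outside, world axes, zero at the start; "torque": the same for the moment, N m; "grip_width": opening from 0.0 (shut) to 1.0 (fully open).
Only numpy, scipy, OpenCV 4.12 (cv2) and the standard library are available. Lean on these libraries where they do the work, as an engineer would, in place of code of your own. Each camera call takes 0.05 s, during which the arm holds its last target. There are 200 camera calls.

## Working session

There is one attempt and no reset: what is moved stays moved. The work goes in short steps, Python scripts to look and compute and a shell command to move; the robot and the scene stay as the last step left them, time stands still between calls to the robot, and variables do not carry over. Pictures are saved under pics/ and viewed, about 8 in all and at most 12, crops included, and the job is handed in when it is done.

```bash
mkdir -p pics
cat > h.py <<'E'
import numpy as np, cv2
from cell import r
from scipy.spatial.transform import Rotation as R
def cal(n):
    c=r.get_calibration(n); return np.array(c["mtx"],float),float(c["k1"]),cv2.Rodrigues(np.array(c["rvec"],float))[0],np.array(c["tvec"],float).ravel()
def ray(n,px):
    K,k1,Rm,t=cal(n)
    d=cv2.undistortPoints(np.array([[px]],float),K,np.array([k1,0,0,0.]))[0,0]
    return -Rm.T@t, Rm.T@np.array([d[0],d[1],1.])
def at_z(n,px,z):
    o,d=ray(n,px); return o+d*(z-o[2])/d[2]
def proj(n,P):
    K,k1,Rm,t=cal(n)
    return cv2.projectPoints(np.array(P,float).reshape(-1,3),cv2.Rodrigues(Rm)[0],t,K,np.array([k1,0,0,0.]))[0].reshape(-1,2)
def shot(n,f=None):
    a,d=r.get_image(n)
    if f: cv2.imwrite(f,a[:,:,::-1])
    return a,d
def rel(target,yaw_dir=None):
    """rows' shift units for world target TCP, keeping tool axes"""
    s=r.observe(); Rt=R.from_quat(s["tool_rot"]).as_matrix()
    return Rt.T@(np.array(target)-s["eef_pos"])/0.06
E
python3 - <<'E'
from h import *
np.set_printoptions(precision=3,suppress=True)
Z=dict(gate_grip=.027,gate_knuckle=.054,gate_end=.027,fixed_knuckle=.0265,fixed_end=.027,collar_centre=.027,pin_grip=.088,pin_shoulder=.062,pin_block=0,bowl=0,scoop=0,chew_ball=0,comb=.003,spring_clip=.01)
for n in("top","scene"):
    shot(n,f"pics/{n}0.png")
    for k,z in Z.items():
        print(n,k,[(round(q["conf"],2),np.round(q["xy"]).astype(int).tolist(),at_z(n,q["xy"],z)[:2].round(3).tolist()) for q in r.place_of(n,k)[:4]])
s=r.observe();print(s["time"],s["eef_pos"],R.from_quat(s["tool_rot"]).as_matrix(),s["grip_width"])
E
```

```text
top gate_grip [(0.94, [208, 334], [0.299, 0.268]), (0.9, [384, 351], [0.25, -0.156]), (0.83, [496, 325], [0.305, -0.426]), (0.73, [434, 264], [0.454, -0.283])]
top gate_knuckle [(0.96, [436, 358], [0.234, -0.273]), (0.9, [449, 209], [0.583, -0.32]), (0.8, [247, 372], [0.213, 0.169]), (0.59, [481, 375], [0.191, -0.378])]
top gate_end [(0.93, [235, 299], [0.382, 0.201]), (0.88, [536, 329], [0.291, -0.522]), (0.75, [392, 261], [0.464, -0.182]), (0.62, [380, 305], [0.359, -0.149])]
top fixed_knuckle [(0.73, [347, 197], [0.623, -0.078])]
top fixed_end [(0.66, [280, 194], [0.635, 0.087]), (0.45, [195, 268], [0.459, 0.298])]
top collar_centre []
top pin_grip [(0.53, [189, 267], [0.46, 0.297])]
top pin_shoulder [(0.72, [194, 271], [0.451, 0.293])]
top pin_block [(0.96, [200, 271], [0.454, 0.294]), (0.74, [194, 270], [0.458, 0.307]), (0.57, [348, 202], [0.617, -0.08])]
top bowl [(0.6, [306, 198], [0.628, 0.023])]
top scoop [(0.93, [211, 178], [0.688, 0.263]), (0.26, [400, 189], [0.643, -0.211])]
top chew_ball [(0.57, [252, 147], [0.764, 0.156])]
top comb [(0.75, [340, 139], [0.774, -0.064])]

[... 604 characters left out ...]
, 0.083])]
scene collar_centre []
scene pin_grip [(0.45, [400, 153], [0.465, 0.285])]
scene pin_shoulder [(0.68, [397, 160], [0.46, 0.285]), (0.48, [399, 152], [0.448, 0.31])]
scene pin_block [(0.93, [396, 175], [0.459, 0.29]), (0.43, [462, 224], [0.679, 0.27])]
scene bowl [(0.74, [379, 277], [0.625, 0.019]), (0.7, [459, 275], [0.757, 0.145])]
scene scoop [(0.97, [462, 226], [0.68, 0.266]), (0.4, [400, 252], [0.618, 0.104])]
scene chew_ball [(0.56, [459, 274], [0.758, 0.145])]
scene comb [(0.76, [405, 342], [0.772, -0.074])]
scene spring_clip [(0.74, [318, 350], [0.65, -0.211])]
1.5 [0.128 0.561 0.239] [[-0.975  0.223 -0.   ]
 [ 0.223  0.975  0.   ]
 [ 0.     0.    -1.   ]] 1.003222581765293
```

View pics/top0.png

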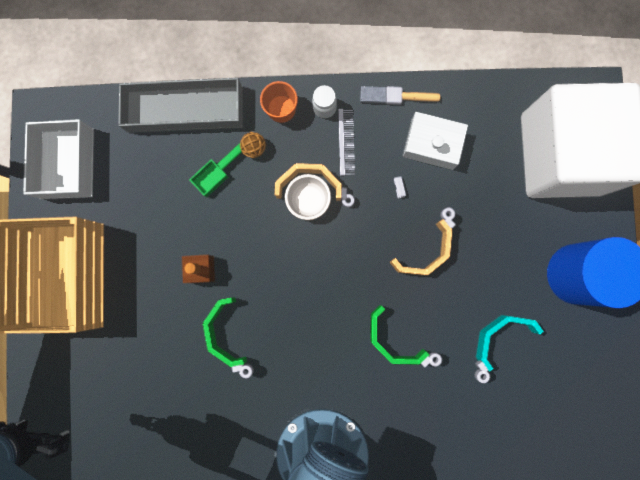

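View pics/scene0.png

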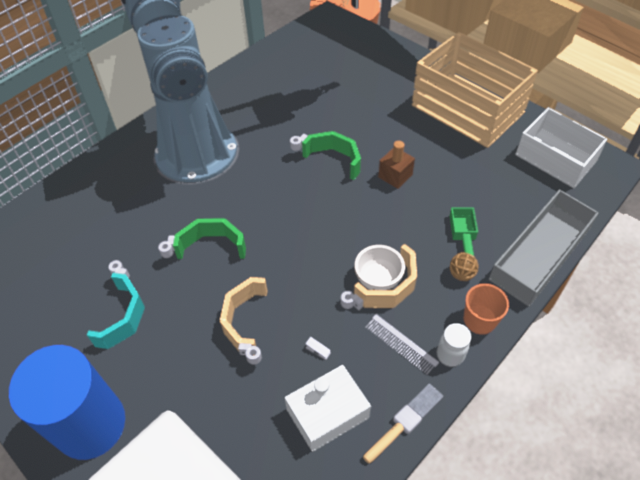

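The top picture shows four half collars. There are two green ones (middle sides near 208,334 and 380,351), a turquoise one (490,330), and a bare timber one with its knuckle at (448,214), middle side at about (437,262) and end at (394,263). Only the timber one fits. The fixed timber half is at about (308,175) round the bowl, with its knuckle at (348,200). The pin is in the brown block at (197,269). I'll fit both halves next and confirm in one crop.

```bash
cat > fit.py <<'E'
from h import *
from scipy.optimize import least_squares
V=np.array([[72.5,74],[44,74],[0,31],[0,-31],[44,-74],[72.5,-74]])/1000  # centreline, gate axes
V=np.array([[72.5,74],[74-30.65,74],[0,30.65],[0,-30.65],[74-30.65,-74],[72.5,-74]])/1000
def model(p,V=V,n=25):
    L=np.concatenate([np.linspace(V[i],V[i+1],n) for i in range(5)])
    c,s=np.cos(p[2]),np.sin(p[2]); return L@np.array([[c,s],[-s,c]])+p[:2]
def topmask(a,d,n="top",zlo=.046,zhi=.064,timber=True):
    K,k1,Rm,t=cal(n)
    uv=np.stack(np.meshgrid(np.arange(640.),np.arange(480.)),-1).reshape(-1,1,2)
    q=cv2.undistortPoints(uv,K,np.array([k1,0,0,0.]))[:,0]
    P=np.c_[q,np.ones(len(q))]*d.reshape(-1,1); W=(P-t)@Rm
    W=W.reshape(480,640,3); h=cv2.cvtColor(a,cv2.COLOR_RGB2HSV)
    m=(W[...,2]>zlo)&(W[...,2]<zhi)&(d>0)
    if timber: m&=(h[...,0]>8)&(h[...,0]<26)&(h[...,1]>70)&(h[...,2]>120)
    return m,W
def fitgate(a,d,p0,mirror=False,n="top"):
    """p0: grip x,y,yaw. returns pose from board-top pixels cast onto z=.054"""
    m,W=topmask(a,d,n); Vm=V*[-1,1] if mirror else V
    ys,xs=np.nonzero(m)
    pts=np.array([at_z(n,(x,y),.054)[:2] for x,y in zip(xs,ys)])
    p=np.array(p0,float)
    for rad in(.04,.02,.012,.010):
        dd=np.linalg.norm(pts[:,None]-model(p,Vm)[None],axis=2)
        S=pts[dd.min(1)<rad]
        def f(q):
            D=np.linalg.norm(S[:,None]-model(q,Vm)[None],axis=2)
            return np.r_[D.min(1),D.min(0)*len(S)/D.shape[1]]
        p=least_squares(f,p,loss="soft_l1",f_scale=.004).x
    return p,len(S),np.abs(f(p)).mean()
def tf(p,x,y):
    c,s=np.cos(p[2]),np.sin(p[2]); return np.array([p[0]+c*x-s*y,p[1]+s*x+c*y])
def ring(a,d,guess,z,n="top"):
    """centroid of the bright ring near guess px, on plane z"""
    g=a.astype(int); u,v=np.meshgrid(np.arange(640),np.arange(480))
    m=(g.min(2)>120)&(g.max(2)-g.min(2)<40)&(np.hypot(u-guess[0],v-guess[1])<8)
    c=np.array([u[m].mean(),v[m].mean()]); return c,at_z(n,c,z)[:2],m.sum()
E
python3 - <<'E'
from fit import *
np.set_printoptions(precision=4,suppress=True)
a,d=shot("top")
g,n,e=fitgate(a,d,[.467,-.285,np.radians(38)]); print("gate",g,np.degrees(g[2]),n,e)
print(" knuckle",tf(g,.074,-.098),"end",tf(g,.0725,.074))
# fixed: mirror, its middle side at collar x +.074
f,n,e=fitgate(a,d,[.700,.012,np.radians(-4)],True); print("fixed",f,np.degrees(f[2]),n,e)
print(" centre",tf(f,-.074,0)," knuckle",tf(f,-.074,-.098),"end",tf(f,-.0725,.074))
print(ring(a,d,(448.5,214.5),.054),ring(a,d,(348.5,200),.0265))
m,W=topmask(a,d,timber=False,zlo=.1,zhi=.125)
mm=m&(W[...,1]>.25)&(W[...,1]<.34)&(W[...,0]>.41)&(W[...,0]<.5);ys,xs=np.nonzero(mm)
print("pin top px",xs.mean(),ys.mean(),len(xs),at_z("top",(xs.mean(),ys.mean()),.114),W[mm].mean(0))
b=a.copy()
for P,c in((tf(g,0,0),(255,0,0)),(tf(g,.074,-.098),(0,0,255)),(tf(g,.0725,.074),(255,0,255)),(tf(f,-.0725,.074),(0,255,0))):
    pass
c=cv2.resize(a[120:300,170:470],None,fx=2.6,fy=2.6,interpolation=cv2.INTER_CUBIC)
def dot(P,z,col):
    q=(proj("top",[*P,z])[0]-[170,120]+.5)*2.6; cv2.circle(c,tuple(int(v) for v in q),3,col,-1)
for q in model(g)[::12]: dot(q,.054,(255,0,0))
for q in model(f,V*[-1,1])[::12]: dot(q,.054,(0,0,255))
dot(tf(g,.074,-.098),.054,(255,0,255));dot(tf(f,-.074,-.098),.0265,(255,0,255))
cv2.imwrite("pics/c1.png",c[:,:,::-1])
E
```

```text
gate [ 0.4562 -0.285   0.6767] 38.772653916717985 547 0.0034877796977934657
 knuckle [ 0.5752 -0.3151] end [ 0.4663 -0.1819]Traceback (most recent call last):
  File "<stdin>", line 7, in <module>
  File "fit.py", line 21, in fitgate
    pts=np.array([at_z(n,(x,y),.054)[:2] for x,y in zip(xs,ys)])
                  ~~~~^^^^^^^^^^^^^^
  File "h.py", line 11, in at_z
    o,d=ray(n,px); return o+d*(z-o[2])/d[2]
        ~~~^^^^^^
  File "h.py", line 7, in ray
    K,k1,Rm,t=cal(n)
              ~~~^^^
  File "h.py", line 5, in cal
    c=r.get_calibration(n); return np.array(c["mtx"],float),float(c["k1"]),cv2.Rodrigues(np.array(c["rvec"],float))[0],np.array(c["tvec"],float).ravel()
ValueError: time passes only in moves, steps and waits
```

Too many calibration calls in one script, so I'll cache the calibration.

```bash
sed -i 's/^def cal(n):/from functools import lru_cache\n@lru_cache\ndef cal(n):/' h.py
cat > m1.py <<'E'
from fit import *
np.set_printoptions(precision=4,suppress=True)
a,d=shot("top")
g,n,e=fitgate(a,d,[.4562,-.285,.677]); print("gate",g,np.degrees(g[2]),n,e)
print(" knuckle",tf(g,.074,-.098),"end",tf(g,.0725,.074))
f,n,e=fitgate(a,d,[.700,.012,np.radians(-4)],True); print("fixed",f,np.degrees(f[2]),n,e)
print(" centre",tf(f,-.074,0)," knuckle",tf(f,-.074,-.098),"end",tf(f,-.0725,.074))
print(ring(a,d,(448.5,214.5),.054),ring(a,d,(348.5,200),.0265))
m,W=topmask(a,d,timber=False,zlo=.1,zhi=.125)
mm=m&(W[...,1]>.25)&(W[...,1]<.34)&(W[...,0]>.41)&(W[...,0]<.5);ys,xs=np.nonzero(mm)
print("pin top px",xs.mean(),ys.mean(),len(xs),at_z("top",(xs.mean(),ys.mean()),.114),W[mm].mean(0))
c=cv2.resize(a[120:300,170:470],None,fx=2.6,fy=2.6,interpolation=cv2.INTER_CUBIC)
def dot(P,z,col):
    q=(proj("top",[*P,z])[0]-[170,120]+.5)*2.6; cv2.circle(c,tuple(int(v) for v in q),3,col,-1)
for q in model(g)[::12]: dot(q,.054,(255,0,0))
for q in model(f,V*[-1,1])[::12]: dot(q,.054,(0,0,255))
dot(tf(g,.074,-.098),.054,(255,0,255));dot(tf(f,-.074,-.098),.0265,(255,0,255))
cv2.imwrite("pics/c1.png",c[:,:,::-1])
E
python3 m1.py
```

```text
gate [ 0.4561 -0.285   0.6762] 38.74342646950689 543 0.003453542654882422
 knuckle [ 0.5752 -0.3151] end [ 0.4664 -0.1819]
fixed [ 0.6974  0.0128 -0.0803] -4.602485330013431 521 0.0035142977288433615
 centre [0.6236 0.0187]  knuckle [ 0.6158 -0.079 ] end [0.6311 0.0924]
(array([447.7755, 214.4762]), array([ 0.5704, -0.3157]), np.int64(147)) (array([347.4324, 199.7568]), array([ 0.617 , -0.0788]), np.int64(111))
pin top px 190.53982300884957 267.6725663716814 113 [0.4585 0.2862 0.114 ] [0.4585 0.2864 0.1133]
```

View pics/c1.png

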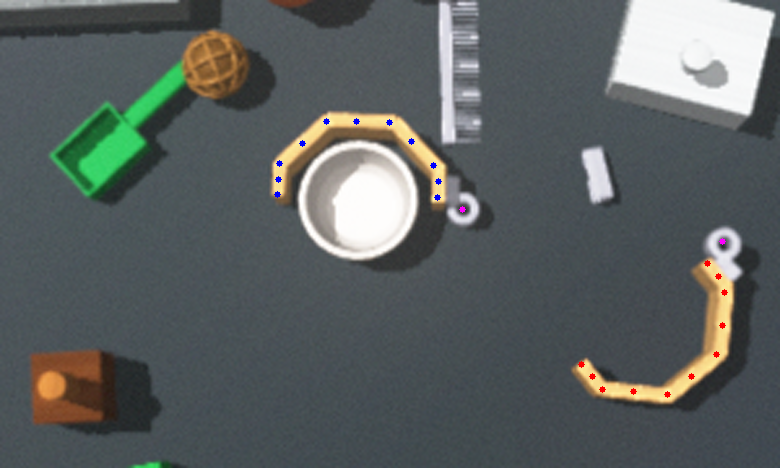

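The overlay fits. Red dots lie on the loose timber half (knuckle at 722,242 in the crop) and blue dots on the fixed half (knuckle at 462,209). The gate stands at yaw 38.7°. I'll move over towards it now.

```bash
python3 -m crank '[[[0,0,6.4],[-7.3,-5.7,0],1],[[0,0,6.4],[-7.3,-5.7,0],1],[[0,0,6.4],[-7.3,-5.7,0],1],[[0,0,6.4],[-7.3,-5.7,0],1],[[0,0,6.4],[-7.3,-5.7,0],1],[[0,0,6.4],[-7.3,-5.7,0],1],[[0,0,6.4],[-7.3,-5.7,0],1],[[0,0,6.4],[-7.3,-5.7,0],1]]'
cat > to.py <<'E'
import sys; from h import *
np.set_printoptions(precision=3,suppress=True)
x,y,z,yaw=map(float,sys.argv[1:5])   # target TCP and tool-y angle (deg)
s=r.observe(); M=R.from_quat(s["tool_rot"]).as_matrix()
cur=np.degrees(np.arctan2(M[1,1],M[0,1])); dy=(yaw-cur+90)%180-90 if len(sys.argv)<6 else yaw-cur
c,q=np.cos(np.radians(cur+dy)),np.sin(np.radians(cur+dy))
T=np.array([[-0,0,0]]*3,float); T[:,1]=[c,q,0]; T[:,2]=[0,0,-1]; T[:,0]=np.cross(T[:,1],T[:,2])
print("t",s["time"],"pos",s["eef_pos"],"yaw",cur,"w",s["grip_width"],"F",s["ft_force"],"j",s["joints"])
print("turn",R.from_matrix(M.T@T).as_rotvec()/np.radians(6),"shift",rel([x,y,z]))
E
python3 to.py .456 -.285 .13 38.7
```

```text
time: 2.6
eef_pos: [0.4449, 0.171, 0.2397]
tool_rot: [0.433, 0.901, 0.0, 0.0]
ft_force: [0.8, -0.1, 0.0]
grip_width: 0.996
t 2.6 pos [0.445 0.171 0.24 ] yaw 38.70793531789607 w 0.995888778106247 F [ 0.801 -0.056  0.047] j [ 0.117 -0.046  1.846  0.     1.34  -0.559]
turn [0.011 0.004 0.001] shift [-6.045 -4.61   1.826]
```

```bash
python3 -m crank '[[[0,0,0],[-6.04,-4.61,1.8],1],[[0,0,0],[-6.04,-4.61,1.8],1],[[0,0,0],[-6.04,-4.61,1.8],1],[[0,0,0],[-6.04,-4.61,1.8],1],[[0,0,0],[-6.04,-4.61,1.8],1],[[0,0,0],[-6.04,-4.61,1.8],1],[[0,0,0],[-6.04,-4.61,1.8],1],[[0,0,0],[-6.04,-4.61,1.8],1]]'
python3 to.py .456 -.285 .016 38.7
```

```text
time: 3.6
eef_pos: [0.4553, -0.2878, 0.1309]
tool_rot: [0.434, 0.901, 0.0, 0.0]
ft_force: [0.1, -0.3, 0.2]
grip_width: 1.004
t 3.6 pos [ 0.455 -0.288  0.131] yaw 38.56322790358537 w 1.0035892824447965 F [ 0.078 -0.264  0.228] j [-0.785  0.225  1.791  0.001  1.125 -1.458]
turn [ 0.008  0.005 -0.023] shift [0.031 0.037 1.915]
```

```bash
python3 -m crank '[[[0,0,0],[0.03,0.03,1.0],1],[[0,0,0],[0.03,0.03,1.88],1],[[0,0,0],[0.03,0.03,1.88],1],[[0,0,0],[0.03,0.03,1.88],-1],[[0,0,0],[0.03,0.03,1.88],-1],[[0,0,0],[0.03,0.03,1.88],-1],[[0,0,0],[0.03,0.03,1.88],-1],[[0,0,0],[0.03,0.03,1.88],-1]]'
python3 -m crank '[[[0,0,0],[0,0,0],-1],[[0,0,0],[0,0,0],-1],[[0,0,0],[0,0,0],-1]]'
python3 to.py .456 -.285 .066 38.7
```

```text
time: 4.6
eef_pos: [0.4564, -0.286, 0.0195]
tool_rot: [0.434, 0.901, -0.0, 0.001]
ft_force: [-1.4, 0.6, 8.0]
grip_width: 0.134
time: 4.97
eef_pos: [0.4563, -0.2859, 0.0195]
tool_rot: [0.434, 0.901, -0.0, 0.001]
ft_force: [-1.1, 1.1, 1.9]
grip_width: 0.134
t 4.975 pos [ 0.456 -0.286  0.02 ] yaw 38.5669281518297 w 0.13416970418640753 F [-1.11   1.11   1.944] j [-0.781  0.407  1.831  0.001  0.901 -1.454]
turn [ 0.01   0.024 -0.022] shift [ 0.014  0.006 -0.775]
```

```bash
python3 -m crank '[[[0,0,0],[0,0,-0.5],-1],[[0,0,0],[0,0,-1],-1],[[0,0,0],[0,0,-1],-1]]'
python3 to.py .4946 -.0675 .079 47.4
```

```text
time: 5.35
eef_pos: [0.4575, -0.2871, 0.0813]
tool_rot: [0.434, 0.901, -0.001, 0.003]
ft_force: [0.3, 1.8, -1.8]
grip_width: 0.132
t 5.35 pos [ 0.457 -0.287  0.081] yaw 38.568668705214144 w 0.13164548822899363 F [ 0.306  1.798 -1.812] j [-0.781  0.299  1.817  0.001  1.019 -1.454]
turn [ 0.009  0.068 -1.472] shift [2.476 2.765 0.026]
```

```bash
python3 -m crank '[[[0,0,-0.4],[0.62,0.69,0],-1],[[0,0,-0.8],[1.24,1.38,0],-1],[[0,0,-1.2],[1.86,2.07,0],-1],[[0,0,-1.47],[2.48,2.765,0.02],-1],[[0,0,-1.47],[2.48,2.765,0.02],-1],[[0,0,-1.47],[2.48,2.765,0.02],-1],[[0,0,-1.47],[2.48,2.765,0.02],-1]]'
python3 to.py .4946 -.0675 .0195 47.4
python3 - <<'E'
from h import *
a,d=shot("top"); c=cv2.resize(a[130:310,240:440],None,fx=3,fy=3,interpolation=cv2.INTER_CUBIC)
b,_=shot("scene"); e=cv2.resize(b[190:370,230:430],None,fx=3,fy=3,interpolation=cv2.INTER_CUBIC)
cv2.imwrite("pics/h1.png",cv2.resize(np.hstack([c,e]),(800,360))[:,:,::-1])
E
```

```text
time: 6.22
eef_pos: [0.4941, -0.0683, 0.0788]
tool_rot: [0.364, 0.931, -0.001, 0.003]
ft_force: [0.1, 0.0, -1.8]
grip_width: 0.136
t 6.225 pos [ 0.494 -0.068  0.079] yaw 47.29359703670746 w 0.13583602376293133 F [ 0.111  0.025 -1.781] j [-0.374  0.224  1.921 -0.003  0.991 -1.198]
turn [ 0.     0.063 -0.018] shift [0.01  0.016 0.988]
```

View pics/h1.png

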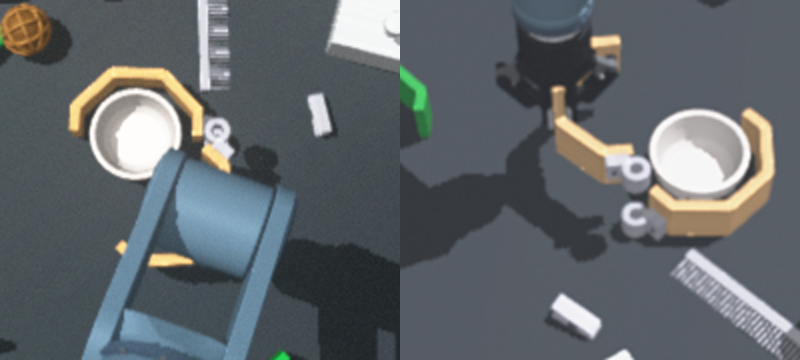

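The gate hangs level with its knuckle above the fixed one (217,129 in the left crop, 635,175 over 637,218 in the right). I'll lower and release it.

```bash
python3 -m crank '[[[0,0.06,0],[0.01,0.015,0.35],-1],[[0,0.06,0],[0.01,0.015,0.7],-1],[[0,0.06,0],[0.01,0.015,0.9],-1],[[0,0.06,0],[0.01,0.015,0.98],-1],[[0,0.06,0],[0.01,0.015,0.98],-1],[[0,0.06,0],[0.01,0.015,0.98],-1]]'
python3 -m crank '[[[0,0,0],[0,0,0],-0.3],[[0,0,0],[0,0,0],-0.3],[[0,0,0],[0,0,0],-0.3],[[0,0,0],[0,0,0],-0.3]]'
```

```text
time: 7.08
eef_pos: [0.4953, -0.0679, 0.021]
tool_rot: [0.364, 0.931, -0.0, 0.001]
ft_force: [0.6, 0.6, -1.5]
grip_width: 0.134
time: 7.58
eef_pos: [0.4954, -0.0679, 0.0211]
tool_rot: [0.364, 0.931, 0.0, 0.001]
ft_force: [-0.2, 0.1, 0.2]
grip_width: 0.349
```

```bash
python3 -m crank '[[[0,0,0],[0,0,-0.5],0.3],[[0,0,0],[0,0,-1.5],1],[[0,0,0],[0,0,-2.4],1],[[0,0,0],[0,0,-2.4],1]]'
python3 to.py .4585 .2863 .165 47.3
```

```text
time: 8.07
eef_pos: [0.4984, -0.069, 0.1701]
tool_rot: [0.364, 0.931, 0.0, 0.006]
ft_force: [0.0, -1.5, -0.2]
grip_width: 0.999
t 8.075 pos [ 0.498 -0.069  0.17 ] yaw 47.28860756185973 w 0.9990784136854453 F [ 0.044 -1.505 -0.208] j [-0.374  0.088  1.86   0.     1.181 -1.199]
turn [ 0.043  0.109 -0.002] shift [4.505 3.9   0.051]
```

```bash
python3 -m crank '[[[0.04,0.1,0],[4.5,3.9,0.05],1],[[0.04,0.1,0],[4.5,3.9,0.05],1],[[0.04,0.1,0],[4.5,3.9,0.05],1],[[0.04,0.1,0],[4.5,3.9,0.05],1],[[0.04,0.1,0],[4.5,3.9,0.05],1],[[0.04,0.1,0],[4.5,3.9,0.05],1],[[0.04,0.1,0],[4.5,3.9,0.05],1],[[0.04,0.1,0],[4.5,3.9,0.05],1]]'
cat > m2.py <<'E'
from fit import *
import sys
np.set_printoptions(precision=4,suppress=True)
a,d=shot("top")
f,n,e=fitgate(a,d,[.6974,.0128,-.08],True)
g,n,e=fitgate(a,d,[float(v) for v in sys.argv[2:5]]); print("gate",g,np.degrees(g[2]),n,e,"opening",np.degrees(g[2]-f[2]))
print(" g knuckle",tf(g,.074,-.098),"f knuckle",tf(f,-.074,-.098),"g end",tf(g,.0725,.074),"f end",tf(f,-.0725,.074))
c=cv2.resize(a[150:270,260:400],None,fx=4,fy=4,interpolation=cv2.INTER_CUBIC)
def dot(P,z,col):
    q=(proj("top",[*P,z])[0]-[260,150]+.5)*4; cv2.circle(c,tuple(int(v) for v in q),2,col,-1)
for q in model(g)[::12]: dot(q,.054,(255,0,0))
dot(tf(g,.074,-.098),.054,(255,0,255));dot(tf(f,-.074,-.098),.0265,(0,255,0))
b,_=shot("scene"); s=cv2.resize(b[220:340,290:430],None,fx=4,fy=4,interpolation=cv2.INTER_CUBIC)
for P,z,col in((tf(g,.074,-.098),.054,(255,0,255)),(tf(f,-.074,-.098),.0265,(0,255,0))):
    q=(proj("scene",[*P,z])[0]-[290,220]+.5)*4; cv2.circle(s,tuple(int(v) for v in q),2,col,-1)
cv2.imwrite(sys.argv[1],cv2.resize(np.hstack([c,s]),(800,343),interpolation=cv2.INTER_AREA)[:,:,::-1])
E
python3 m2.py pics/p1.png .494 -.067 .827; python3 to.py .4585 .2863 .083 47.3
```

```text
time: 9.07
eef_pos: [0.4581, 0.2856, 0.1639]
tool_rot: [0.364, 0.931, -0.001, -0.0]
ft_force: [-0.4, -1.0, 0.2]
grip_width: 1.001
gate [ 0.4969 -0.0669  0.852 ] 48.81495939557225 517 0.0033022294053893795 opening 53.82527360534648
 g knuckle [ 0.6194 -0.0758] f knuckle [ 0.6147 -0.0784] g end [0.4889 0.0364] f end [0.6312 0.0928]
t 9.175 pos [0.459 0.285 0.164] yaw 47.204475573717275 w 0.9994010755205774 F [-0.159  0.742 -0.58 ] j [ 0.336  0.184  1.763 -0.001  1.194 -0.487]
turn [-0.009  0.006 -0.016] shift [0.019 0.016 1.357]
```

View pics/p1.png

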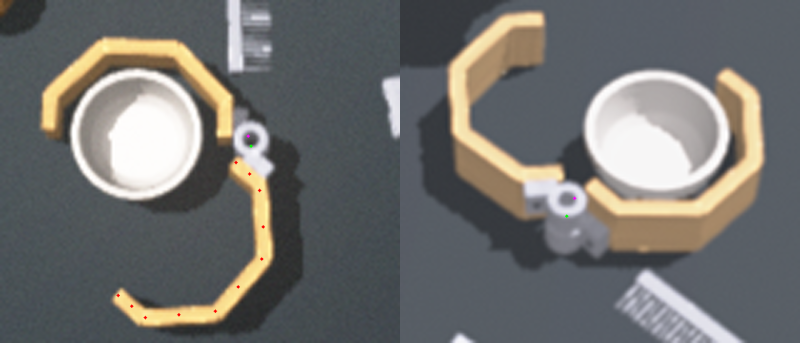

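Opening is about 53°, but in the scene crop the upper ring centre (567,199) differs from the fitted dot (574,198). I'll measure the ring itself in both views.

```bash
cat > m3.py <<'E'
from fit import *
np.set_printoptions(precision=4,suppress=True)
fk=np.array([.6155,-.0787]); res={}
for n in("top","scene"):
    a,d=shot(n); q=proj(n,[*fk,.054])[0]; x0,y0=int(q[0])-14,int(q[1])-14
    c=cv2.resize(a[y0:y0+28,x0:x0+28],None,fx=8,fy=8,interpolation=cv2.INTER_CUBIC)
    hsv=cv2.cvtColor(c,cv2.COLOR_RGB2HSV); m=((hsv[...,1]<60)&(hsv[...,2]>175)).astype(np.uint8)
    cs,h=cv2.findContours(m,cv2.RETR_CCOMP,cv2.CHAIN_APPROX_NONE)
    for i,k in enumerate(cs):
        if h[0][i][3]>=0 and len(k)>20:
            e=cv2.fitEllipse(k); p=(np.array(e[0])+.5)/8-.5+[x0,y0]
            print(n,"hole",p,"axes px",np.array(e[1])/8,"xy@.054",at_z(n,p,.054)[:2],"fk px@.054",q); res[n]=p
    for k in("gate_knuckle","fixed_knuckle"):
        print(n,k,[(round(v["conf"],2),np.round(v["xy"],1),at_z(n,v["xy"],.054 if k[0]=="g" else .0265)[:2]) for v in r.place_of(n,k) if np.hypot(*(np.array(v["xy"])-q))<25])
E
python3 m3.py
```

```text
top hole [347.2988 198.2433] axes px [5.8247 5.9128] xy@.054 [ 0.6165 -0.0778] fk px@.054 [347.6875 198.6452]
top gate_knuckle [(0.8, array([353.2, 195.7]), array([ 0.6222, -0.0921]))]
top fixed_knuckle [(0.65, array([346.9, 199.5]), array([ 0.6177, -0.0775]))]
scene hole [348.0577 289.244 ] axes px [4.8627 5.7317] xy@.054 [ 0.6159 -0.0797] fk px@.054 [348.2298 288.8241]
scene gate_knuckle [(0.66, array([348.1, 286.1]), array([ 0.6108, -0.0737]))]
scene fixed_knuckle [(0.76, array([346.5, 297.3]), array([ 0.616 , -0.0842]))]
```

```bash
python3 -m crank '[[[0,0,0],[0.02,0.016,0.7],1],[[0,0,0],[0.02,0.016,1.35],1],[[0,0,0],[0.02,0.016,1.35],1],[[0,0,0],[0.02,0.016,1.35],-1],[[0,0,0],[0.02,0.016,1.35],-1],[[0,0,0],[0.02,0.016,1.35],-1],[[0,0,0],[0.02,0.016,1.35],-1],[[0,0,0],[0.02,0.016,1.35],-1]]'
```

```text
time: 10.48
eef_pos: [0.4597, 0.2873, 0.0855]
tool_rot: [0.365, 0.931, 0.001, 0.001]
ft_force: [-0.9, -0.7, 6.2]
grip_width: 0.286
```

The hole centre agrees from both cameras at (.616,-.079), right over the fixed knuckle, so no correction is needed. I'll lift the pin.

```bash
python3 -m crank '[[[0,0,0],[0,0,0],-1],[[0,0,0],[0,0,0],-1],[[0,0,0],[0,0,-0.6],-1],[[0,0,0],[0,0,-1.2],-1],[[0,0,0],[0,0,-1.7],-1],[[0,0,0],[0,0,-1.7],-1]]'
python3 to.py .6162 -.0787 .165 47.2
python3 - <<'E'
from h import *
b,_=shot("scene"); cv2.imwrite("pics/pin.png",cv2.resize(b[60:240,320:520],None,fx=3,fy=3)[:,:,::-1])
E
```

```text
time: 11.22
eef_pos: [0.461, 0.2879, 0.19]
tool_rot: [0.365, 0.931, 0.002, 0.003]
ft_force: [-0.3, -0.8, -0.3]
grip_width: 0.285
t 11.225 pos [0.461 0.288 0.19 ] yaw 47.2266150262609 w 0.2846932893837097 F [-0.349 -0.772 -0.325] j [ 0.34   0.156  1.74  -0.001  1.237 -0.484]
turn [0.065 0.042 0.004] shift [-6.046 -2.731  0.424]
```

View pics/pin.png

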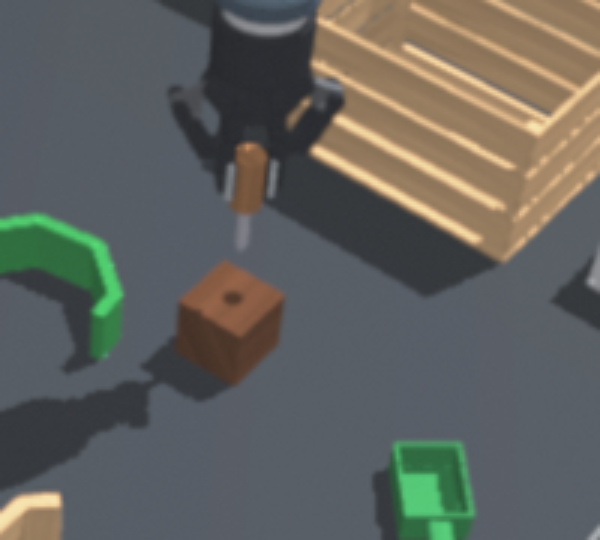

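Run:
```python
from h import *
np.set_printoptions(precision=4,suppress=True)
s=r.observe();p=s["eef_pos"];z=p[2]
for h in(.029,-.005-.0,-.018,-.068,-.073): print(h,(proj("scene",[p[0],p[1],z+h])[0]-[320,60])*3)
b,d=shot("scene"); g=cv2.cvtColor(b,cv2.COLOR_RGB2HSV)
c=b[105:145,385:420]; hh=g[105:145,385:420]
br=(hh[...,0]<20)&(hh[...,1]>90)&(hh[...,2]>70); st=(hh[...,1]<40)&(hh[...,2]>110)
for i in range(0,40,2):
    x1=np.nonzero(br[i])[0];x2=np.nonzero(st[i])[0]
    print(105+i,(x1.min()+385,x1.max()+385) if len(x1) else "",x2+385)
```

```text
0.029 [249.1364 155.7255]
-0.005 [245.4429 188.9222]
-0.018 [244.0609 201.2986]
-0.068 [238.8961 247.3382]
-0.073 [238.3925 251.8099]
105  []
107  []
109 (np.int64(399), np.int64(406)) []
111 (np.int64(399), np.int64(407)) []
113 (np.int64(398), np.int64(408)) []
115 (np.int64(399), np.int64(407)) [410 411]
117 (np.int64(399), np.int64(407)) [395 396 410 411]
119 (np.int64(399), np.int64(407)) [395 396 410]
121 (np.int64(398), np.int64(407)) [395 396 409 410]
123 (np.int64(398), np.int64(406)) [395 396 409 410]
125 (np.int64(398), np.int64(406)) [394 395 396 409]
127 (np.int64(397), np.int64(405)) []
129 (np.int64(397), np.int64(405)) []
131  []
133  [398 399 400 401 402]
135  [398 399 400 401 402]
137  [398 399 400 401 402]
139  [398 399 400 401 402]
141  [398 399 400 401 402]
143  [398 399 400]
```

Pin is upright in the grip. I'll move above the knuckle.

```bash
python3 -m crank '[[[0.06,0.04,0],[-6.04,-2.73,0.2],-1],[[0.06,0.04,0],[-6.04,-2.73,0.3],-1],[[0.06,0.04,0],[-6.04,-2.73,0.42],-1],[[0.06,0.04,0],[-6.04,-2.73,0.42],-1],[[0.06,0.04,0],[-6.04,-2.73,0.42],-1],[[0.06,0.04,0],[-6.04,-2.73,0.42],-1],[[0.06,0.04,0],[-6.04,-2.73,0.42],-1],[[0.06,0.04,0],[-6.04,-2.73,0.42],-1]]'
python3 -m crank '[[[0,0,0],[0,0,0],-1]]'
python3 to.py .6162 -.0787 .140 47.2
python3 - <<'E'
from h import *
b,_=shot("scene"); c=cv2.resize(b[200:340,270:430],None,fx=5,fy=5,interpolation=cv2.INTER_CUBIC)
p=r.observe()["eef_pos"]
for P,col in(((p[0],p[1],p[2]-.0735),(255,0,0)),((.6162,-.0787,.054),(255,0,255))):
    q=(proj("scene",P)[0]-[270,200]+.5)*5; print(q); cv2.circle(c,tuple(int(v) for v in q),2,col,-1)
cv2.imwrite("pics/ins.png",c[:600,:800,::-1])
E
```

```text
time: 12.32
eef_pos: [0.6129, -0.0802, 0.1596]
tool_rot: [0.366, 0.931, -0.002, -0.004]
ft_force: [-0.0, -0.0, -1.0]
grip_width: 0.29
time: 12.45
eef_pos: [0.6121, -0.0786, 0.1587]
tool_rot: [0.365, 0.931, -0.002, -0.005]
ft_force: [0.5, 0.3, -0.7]
grip_width: 0.29
t 12.45 pos [ 0.612 -0.079  0.159] yaw 47.13865965532668 w 0.28984960433593543 F [ 0.492  0.334 -0.708] j [-0.318  0.358  1.557 -0.003  1.236 -1.14 ]
turn [-0.062 -0.077 -0.01 ] shift [-0.054  0.048  0.311]
[388.78269855 401.91987258]
[394.88424127 447.5510946 ]
```

View pics/ins.png

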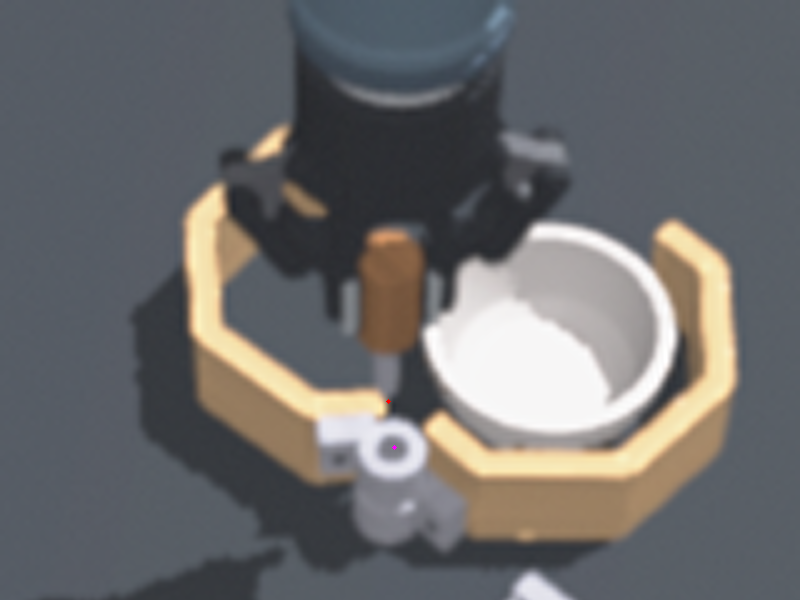

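The predicted tip (389,402) matches the drawn tip (388,397), and the hole is at (394,447). I'll correct and bring the tip to just above the hole.

```bash
python3 -m crank '[[[-0.06,-0.08,0],[-0.055,0.05,0.1],-1],[[-0.06,-0.08,0],[-0.055,0.05,0.3],-1],[[-0.06,-0.08,0],[-0.055,0.05,0.38],-1],[[-0.06,-0.08,0],[-0.055,0.05,0.38],-1],[[-0.06,-0.08,0],[-0.055,0.05,0.38],-1]]'
python3 to.py .6162 -.0787 .0775 47.2
```

```text
time: 13.12
eef_pos: [0.6164, -0.0786, 0.136]
tool_rot: [0.365, 0.931, -0.0, 0.0]
ft_force: [-0.1, -0.2, -0.1]
grip_width: 0.289
t 13.125 pos [ 0.616 -0.079  0.136] yaw 47.15925599229048 w 0.28888860955952916 F [-0.058 -0.155 -0.094] j [-0.317  0.387  1.569 -0.001  1.186 -1.14 ]
turn [-0.003  0.006 -0.007] shift [ 0.002 -0.002  0.975]
```

```bash
python3 -m crank '[[[0,0,0],[0,0,0.15],-1],[[0,0,0],[0,0,0.3],-1],[[0,0,0],[0,0,0.4],-1],[[0,0,0],[0,0,0.5],-1],[[0,0,0],[0,0,0.6],-1],[[0,0,0],[0,0,0.6],-1]]'
python3 to.py .6162 -.0787 .0775 47.2
```

```text
time: 13.88
eef_pos: [0.616, -0.0786, 0.0993]
tool_rot: [0.365, 0.931, -0.0, -0.0]
ft_force: [0.1, -0.5, -1.0]
grip_width: 0.287
t 13.875 pos [ 0.616 -0.079  0.099] yaw 47.1525350843127 w 0.28683797549524037 F [ 0.129 -0.515 -1.028] j [-0.317  0.433  1.588 -0.001  1.121 -1.14 ]
turn [-0.007 -0.003 -0.008] shift [-0.004  0.001  0.363]
```

```bash
python3 -m crank '[[[0,0,0],[0,0,0.1],-1],[[0,0,0],[0,0,0.2],-1],[[0,0,0],[0,0,0.3],-1],[[0,0,0],[0,0,0.37],-1],[[0,0,0],[0,0,0.37],-1],[[0,0,0],[0,0,0.37],-1]]'
python3 to.py .6162 -.0787 .0775 47.2
```

```text
time: 14.62
eef_pos: [0.6168, -0.0793, 0.0776]
tool_rot: [0.365, 0.931, -0.001, 0.001]
ft_force: [2.8, -3.7, 2.9]
grip_width: 0.288
t 14.625 pos [ 0.617 -0.079  0.078] yaw 47.145269413614734 w 0.28823688628010047 F [ 2.839 -3.66   2.855] j [-0.318  0.464  1.596 -0.001  1.081 -1.14 ]
turn [-0.003  0.019 -0.009] shift [0.014 0.    0.002]
```

```bash
python3 -m crank '[[[0,0,0],[0,0,0.05],-1],[[0,0,0],[0,0,0.1],-1],[[0,0,0],[0,0,0.1],-1]]'
```

```text
time: 15.0
eef_pos: [0.6193, -0.0801, 0.0766]
tool_rot: [0.365, 0.931, -0.0, 0.004]
ft_force: [-4.8, -1.7, 26.3]
grip_width: 0.288
```

The shoulder is seated, with 26 N reaction at the expected height. I'll release and rise.

```bash
python3 -m crank '[[[0,0,0],[0,0,-0.02],0.2],[[0,0,0],[0,0,-0.02],0.2],[[0,0,0],[0,0,-0.02],0.2],[[0,0,0],[0,0,-0.02],0.2],[[0,0,0],[0,0,-0.6],0.2],[[0,0,0],[0,0,-1.4],0.2],[[0,0,0],[0,0,-1.8],-1],[[0,0,0],[0,0,-1.8],-1]]'
python3 to.py .42 0.12 .18 47.2
```

```text
time: 16.0
eef_pos: [0.6199, -0.08, 0.1866]
tool_rot: [0.365, 0.931, -0.0, 0.006]
ft_force: [-0.4, -0.0, -1.1]
grip_width: 0.18
t 16.0 pos [ 0.62  -0.08   0.187] yaw 47.16508123424915 w 0.17969810239736486 F [-0.417 -0.044 -1.063] j [-0.317  0.331  1.532 -0.001  1.267 -1.14 ]
turn [ 0.034  0.102 -0.006] shift [4.711 0.179 0.061]
```

```bash
cat > arc.py <<'E'
import sys; from h import *
np.set_printoptions(precision=2,suppress=True)
K=np.array([.6162,-.0788]); phi=-4.8; OX,OY=float(sys.argv[1]),float(sys.argv[2])
s=r.observe(); M=R.from_quat(s["tool_rot"]).as_matrix(); print("t",s["time"],s["eef_pos"],s["ft_force"],s["joints"])
for th in map(float,sys.argv[4:]):
    a=np.radians(phi+th); c,q=np.cos(a),np.sin(a)
    P=[K[0]+c*OX-q*OY,K[1]+q*OX+c*OY,float(sys.argv[3])]
    T=np.column_stack([[0,0,0],[-q,c,0],[0,0,-1]]).astype(float); T[:,0]=np.cross(T[:,1],T[:,2])
    print(th,np.round(P,3),R.from_matrix(M.T@T).as_rotvec()/np.radians(6),rel(P))
E
python3 arc.py -.106 .112 .187 53
```

```text
t 16.0 [ 0.62 -0.08  0.19] [-0.42 -0.04 -1.06] [-0.32  0.33  1.53 -0.    1.27 -1.14]
53.0 [ 0.46 -0.08  0.19] [ -0.05   0.11 -15.17] [ 1.89 -1.83 -0.03]
```

```bash
python3 -m crank '[[[0,0,-2],[0.5,-0.5,0],-1],[[0,0,-4],[1,-1,0],-1],[[0,0,-6],[1.5,-1.5,0],-1],[[0,0,-8],[1.89,-1.83,0],-1],[[0,0,-10],[1.89,-1.83,0],-1],[[0,0,-12],[1.89,-1.83,0],-1],[[0,0,-14],[1.89,-1.83,0],-1],[[0,0,-15.1],[1.89,-1.83,0],-1]]'
python3 -m crank '[[[0,0,0],[0,0,0],-1]]'
python3 arc.py -.106 .112 .025 53
python3 - <<'E'
from h import *
b,_=shot("scene"); cv2.imwrite("pics/home.png",cv2.resize(b[190:340,260:440],None,fx=4,fy=4,interpolation=cv2.INTER_CUBIC)[:,:,::-1])
E
```

```text
time: 17.0
eef_pos: [0.4609, -0.083, 0.1829]
tool_rot: [-0.37, 0.929, -0.003, 0.003]
ft_force: [0.4, -0.2, 0.6]
grip_width: -0.002
time: 17.12
eef_pos: [0.46, -0.0825, 0.1812]
tool_rot: [-0.369, 0.929, -0.002, 0.002]
ft_force: [0.3, 0.5, -0.5]
grip_width: -0.004
t 17.125 [ 0.46 -0.08  0.18] [ 0.32  0.51 -0.51] [-0.43 -0.    1.93  0.    1.21 -2.76]
53.0 [ 0.46 -0.08  0.03] [-0.04  0.02 -0.81] [-0.01 -0.02  2.6 ]
```

View pics/home.png

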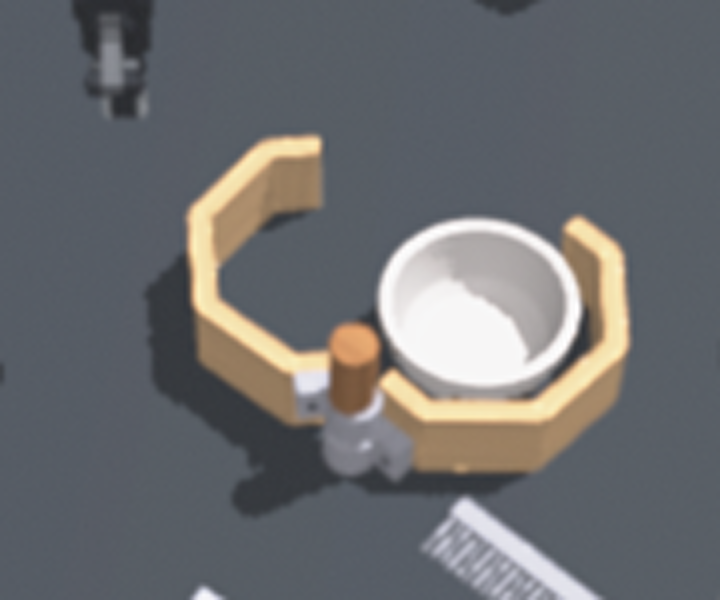

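The pin's handle sits on the knuckle (352,400), shoulder home, with the gate still open and the bowl untouched. I'll descend outside the gate.

```bash
python3 -m crank '[[[0,0,-0.4],[0,-0.02,0.8],-1],[[0,0,-0.8],[0,-0.02,1.7],-1],[[0,0,-0.8],[0,-0.02,2.5],-1],[[0,0,-0.8],[0,-0.02,2.6],-1],[[0,0,-0.8],[0,-0.02,2.6],-1]]'
python3 arc.py -.091 .112 .025 53 48 43 38 33 28 23 18
```

```text
time: 17.8
eef_pos: [0.4614, -0.0836, 0.0255]
tool_rot: [-0.406, 0.914, -0.001, 0.001]
ft_force: [-0.3, 0.8, -0.4]
grip_width: 0.001
t 17.8 [ 0.46 -0.08  0.03] [-0.27  0.75 -0.43] [-0.43  0.27  2.01  0.    0.86 -2.84]
53.0 [ 0.47 -0.07  0.03] [-0.04  0.01 -0.04] [-0.26 -0.    0.01]
48.0 [ 0.47 -0.06  0.03] [-0.04  0.01  0.8 ] [-0.43  0.12  0.01]
43.0 [ 0.47 -0.05  0.03] [-0.03  0.02  1.63] [-0.61  0.24  0.01]
38.0 [ 0.48 -0.04  0.03] [-0.03  0.02  2.46] [-0.8   0.33  0.01]
33.0 [ 0.48 -0.02  0.03] [-0.03  0.02  3.3 ] [-0.99  0.41  0.01]
28.0 [ 0.49 -0.01  0.03] [-0.03  0.02  4.13] [-1.19  0.47  0.01]
23.0 [ 0.49 -0.    0.03] [-0.03  0.02  4.96] [-1.4   0.51  0.01]
18.0 [0.5  0.01 0.03] [-0.03  0.02  5.8 ] [-1.61  0.54  0.01]
```

```bash
python3 -m crank '[[[0,0,0],[-0.26,0,0],-1],[[0,0,0.8],[-0.43,0.12,0],-1],[[0,0,1.63],[-0.61,0.24,0],-1],[[0,0,2.46],[-0.8,0.33,0],-1],[[0,0,3.3],[-0.99,0.41,0],-1],[[0,0,4.13],[-1.19,0.47,0],-1],[[0,0,4.96],[-1.4,0.51,0],-1],[[0,0,5.8],[-1.61,0.54,0],-1]]'
python3 arc.py -.091 .112 .025 18 15 12 9 6 3 1 0
```

```text
time: 18.8
eef_pos: [0.5041, 0.0106, 0.0277]
tool_rot: [-0.113, 0.994, -0.002, 0.004]
ft_force: [-1.2, -0.8, -0.0]
grip_width: -0.001
t 18.8 [0.5  0.01 0.03] [-1.18 -0.82 -0.05] [-0.21  0.33  1.92 -0.    0.88 -2.01]
18.0 [0.5  0.01 0.03] [-0.04  0.06 -0.03] [ 0.04 -0.01  0.04]
15.0 [0.51 0.01 0.03] [-0.04  0.06  0.47] [-0.06  0.07  0.04]
12.0 [0.51 0.02 0.03] [-0.03  0.07  0.97] [-0.16  0.14  0.04]
9.0 [0.52 0.03 0.03] [-0.03  0.07  1.47] [-0.27  0.2   0.05]
6.0 [0.52 0.03 0.03] [-0.03  0.07  1.97] [-0.38  0.26  0.05]
3.0 [0.53 0.04 0.03] [-0.03  0.07  2.47] [-0.49  0.32  0.05]
1.0 [0.53 0.04 0.03] [-0.03  0.07  2.8 ] [-0.57  0.35  0.05]
0.0 [0.54 0.04 0.03] [-0.03  0.07  2.97] [-0.61  0.37  0.05]
```

```bash
python3 -m crank '[[[0,0.06,0.47],[-0.06,0.07,0.04],-1],[[0,0.06,0.97],[-0.16,0.14,0.04],-1],[[0,0.06,1.47],[-0.27,0.2,0.04],-1],[[0,0.06,1.97],[-0.38,0.26,0.04],-1],[[0,0.06,2.47],[-0.49,0.32,0.05],-1],[[0,0.06,2.8],[-0.56,0.35,0.05],-1],[[0,0.06,2.8],[-0.56,0.35,0.05],-1]]'
python3 arc.py -.091 .112 .025 0 -1 -2
python3 m2.py pics/near.png .549 .025 -.06
```

```text
time: 19.68
eef_pos: [0.5341, 0.0394, 0.0268]
tool_rot: [0.033, 0.999, -0.002, 0.002]
ft_force: [-0.0, 0.4, 0.4]
grip_width: -0.002
t 19.675 [0.53 0.04 0.03] [-0.02  0.39  0.39] [-0.15  0.39  1.84 -0.    0.91 -1.65]
0.0 [0.54 0.04 0.03] [-0.03  0.05  0.17] [-0.01  0.02  0.03]
-1.0 [0.54 0.04 0.03] [-0.03  0.05  0.34] [-0.05  0.04  0.03]
-2.0 [0.54 0.04 0.03] [-0.03  0.05  0.51] [-0.08  0.07  0.03]
gate [ 0.579   0.0269 -0.2075] -11.890373852138627 220 0.012612181313972176 opening -5.029678777334189
 g knuckle [ 0.6312 -0.0843] f knuckle [ 0.6095 -0.0778] g end [0.6652 0.0843] f end [0.6315 0.0928]
```

View pics/near.png

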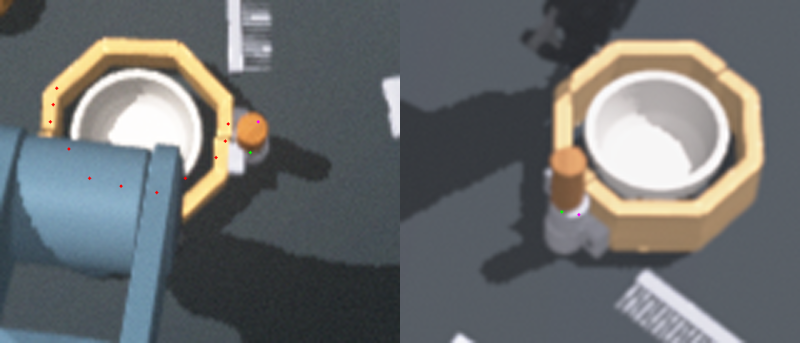

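The fit is invalid here because the arm hides the board. The picture shows the collar practically shut, with the seam at (720,75) in the right crop. I'll push gently until there is resistance.

```bash
python3 -m crank '[[[0,0,0.17],[-0.02,0.02,0],-1],[[0,0,0.25],[-0.05,0.03,0],-1],[[0,0,0.25],[-0.07,0.03,0],-1],[[0,0,0.25],[-0.07,0.03,0],-1]]'; python3 -m crank '[[[0,0,0],[-0.05,0,0],-1],[[0,0,0],[-0.08,0,0],-1],[[0,0,0],[-0.08,0,0],-1]]'
```

```text
time: 20.27
eef_pos: [0.5367, 0.0408, 0.0258]
tool_rot: [0.046, 0.999, -0.001, 0.001]
ft_force: [-5.7, 2.1, 3.6]
grip_width: -0.002
time: 20.65
eef_pos: [0.5369, 0.0409, 0.0245]
tool_rot: [0.045, 0.999, -0.001, -0.004]
ft_force: [-16.1, 1.0, 10.6]
grip_width: -0.0
```

16 N with no further motion means the ends have met. I'll back off, rise clear and check.

```bash
python3 -m crank '[[[0,0,0],[0.3,0,0],-1],[[0,0,0],[0.8,0,-0.3],-1],[[0,0,0],[1.2,0,-1.2],-1],[[0,0,0],[1.2,3,-2.2],-1],[[0,0,0],[1.2,4.5,-3.2],-1],[[0,0,0],[1.2,4.5,-3.2],-1],[[0,0,0],[1.2,4.5,-3.2],-1],[[0,0,0],[1.2,4.5,-3.2],-1]]'
python3 m2.py pics/shut.png .549 .025 -.08
python3 - <<'E'
from h import *
for k,z in dict(bowl=0,scoop=0,chew_ball=0,comb=.003,spring_clip=.01).items():
    print(k,[(round(q["conf"],2),at_z("top",q["xy"],z)[:2].round(3).tolist()) for q in r.place_of("top",k)[:2]])
E
```

```text
time: 21.65
eef_pos: [0.4922, 0.3194, 0.2182]
tool_rot: [0.045, 0.999, -0.0, -0.003]
ft_force: [-0.1, 0.3, -0.3]
grip_width: 0.001
gate [ 0.556   0.026  -0.0882] -5.052621910581016 559 0.0037031341465963564 opening -0.8558457824703176
 g knuckle [ 0.6211 -0.0782] f knuckle [ 0.613  -0.0789] g end [0.6348 0.0933] f end [0.6271 0.0926]
bowl [(0.8, [0.624, 0.023])]
scoop [(0.58, [0.68, 0.268])]
chew_ball [(0.57, [0.765, 0.152])]
comb [(0.72, [0.773, -0.055]), (0.24, [0.645, -0.205])]
spring_clip [(0.63, [0.646, -0.206])]
```

View pics/shut.png

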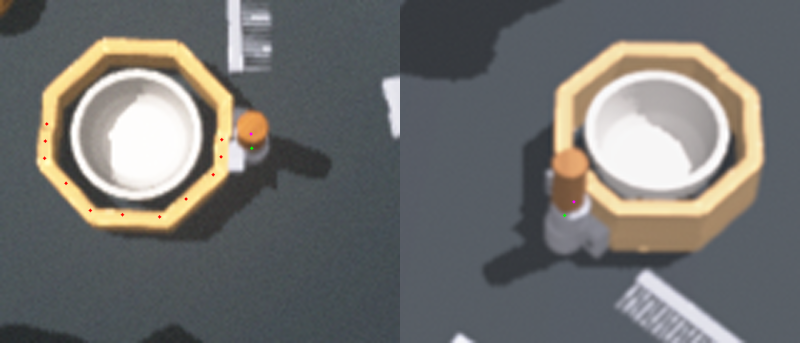

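The collar is closed with no seam visible at either free end, and the bowl is central and clear. One last check of the pin's height, then I'll hand in.

Run:
```python
from fit import *
a,d=shot("top"); m,W=topmask(a,d,timber=False,zlo=.085,zhi=.13)
k=m&(np.hypot(W[...,0]-.617,W[...,1]+.079)<.03); z=W[k]
print(k.sum(),np.median(z,0)); s=r.observe(); print(s["time"],s["ft_force"])
if .1<np.median(z[:,2])<.11: r.hand_in(); print("handed in")
```

```text
100 [ 0.61671747 -0.07814958  0.1060973 ]
22.05 [ 0.08153205  0.18072828 -0.12145642]
the job is handed in; nothing more can be done
handed in
```

The collar is joined and shut round the bowl, and I handed the job in at about 22 s of the 72 s allowed.

I stood the timber half over the fixed knuckle, open about 53°, and let go of it. Then I took the pin from its block and pressed it home. Last, I swung the half shut by pushing on its outer face until the ends met.

**Last checks**
- **Pin:** pressing it down met 26 N at the expected height. After closing, the top of the handle measured 106.1 mm, and fully home is 106 mm.
- **Closing:** the push stopped at 16 N with no further movement. The last pictures show no visible gap where the ends meet.
- **Other things:** the bowl, scoop, ball, comb and clip measured within about 1 cm of where they were first found. That is about the spread of the readings, and I saw no sign that any of them had moved.
- **Robot:** it stands clear and touches nothing.

**Checks that disagreed**
- With the collar shut, the outline fit put the ends and knuckles about 8 mm apart. I put this down to the fit being unreliable once the two boards touch, because the pictures and the measured forces show it shut. An earlier fit was unusable because the arm hid the board.
- Before the pin went in, the outline fit also put the knuckles about 5 mm out of line. Measuring the hole from both cameras gave a match within about 1 mm, and the pin then went in freely.

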